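# Shim the rocking bench scale

### The arm

A 6-joint arm with a two-finger parallel gripper is mounted at the origin on a cart in front of the work surface, level with it; the furniture and walls round the work are solid. World frame = base frame: x ahead of the robot, y to its left, z up, the work surface at z = 0. Lengths are in mm, angles in rad, forces in N, time in s.
With the tool pointing down it reaches from about 300 to 775 mm from the base axis. Payload 14.6 kg.
Tool frame: the origin (TCP) lies at the very end of the fingers, on their centre line; the grasp point (between the pads) lies 19 mm behind it; z points along the fingers, y is the line along which they close (so a half turn about z gives the same grasp; the last joint's range is limited). The gripper opens to 94 mm and grips with 3 to 60 N. Pads are 16 mm wide; open, the fingers measure 119 mm over their backs; the gripper's body (75 mm by 177 mm) begins 78 mm behind the grasp point.
Start: joints at [1.092, 0.3, 1.521, -0, 1.321, -0.067], TCP at [220.139, 504.012, 167.746] pointing down, gripper open.
Joint ranges: [-3.03, 3.03], [-0.79, 2.21], [0.23, 2.52], [-1.04, 4.18], [0, 3.07], [-2.55, 2.55]. Speed limits (rad/s): [2.22, 2.22, 2.57, 3.14, 3.14, 3.14].

### API

Orientations are given as [roll, pitch, yaw] about the fixed x, y, z axes, in that order (R = Rz(yaw) Ry(pitch) Rx(roll)).
In Python, from cell import manip, eyes, ticket gives the robot as it stands. The module is installed in compiled form; this text tells all that it offers.
- The arm moves only by the tool arm_command, never from a script. Its argument "plan" is a list of rows, each a list of 5 numbers: the opening, from -1 (shut) to 1 (fully open), then the shift along the tool's x, y, z in m, then the turn about the tool's z in rad. In form: [[jaw, dx, dy, dz, roll], ...]. A call has 1 to 20 rows; each row shifts and turns the commanded pose from where the row before left it, along the tool's axes as they then stand; what a row does not reach is not made up. A row lasts 1/8 s, in which the tool goes at most 62.5 mm and 10.7 degrees, less where a joint would pass 70% of its speed; a pose out of reach is approached as far as the arm can. A call is refused whole if a number of a shift passes 0.0625 or a number of a turn 0.188, either way. A call with a gripper value outside its range is refused whole. The fingers move at their own pace and stop on an object; "newtons" is the grip in N (left out, the last holds). Time passes only in rows, so rows that do not move let the fingers close. It gives the time, the measured TCP pose, the force, the opening and the grip force at its end, in the units of the state.
- manip.read_state(): the state, without advancing time (a new reading comes with each control period).
- eyes.camera(name): name is "scene" or "top"; returns a dict with "img" (400x640x3 uint8, blue, green, red), "z_map" (400x640 float32, mm along the optical axis (not along the pixel's ray), 0 where there is no reading), "fx", "fy", "cx", "cy" (pixels), "eye" and "orientation" of the camera in the world. Camera axes: x right, y down, z forward; pixel columns grow to the right and rows downward; lengths in mm; the calibration is good to about 2 mm. A picture is of the moment at which its call begins.
- ticket.sign_off(): hands the job in; it is judged then, once.
The state is a dict: "clock": time; "joints": joint angles; "qd": joint speeds; "effort": joint torques, N m; "eef_pos": TCP position; "eef_rot": TCP orientation; "wrist_force": force on the tool from outside, world axes, zero at the start; "moment": the same for the moment, N m; "finger_gap": finger opening in mm; "finger_force": force on a finger pad.
Only numpy, scipy, OpenCV 4.12 (cv2) and the standard library are available. Lean on these libraries where they do the work, as an engineer would, in place of code of your own. Each camera call takes 0.05 s, during which the arm holds its last target. There are 200 camera calls.

### The job

The white bench scale leans on one short foot and rocks. With the fingertips push the orange wedge shim by its heel along the table and under that short foot until the scale stands level, neither too little nor too far, then press down on the yellow disc at the opposite corner for a moment to check that it no longer rocks. Do not pick up or shift the scale, do not lift the shim, leave everything else alone, and take the hand away at the end.

Things in the scene. Friction and masses are not known exactly. Their poses are not given: they have to be found in the camera images.
- scale: white bench scale, loose, 1.5 kg: housing 170 x 170 mm, underside 18 mm and top 40 mm above the plane of its long feet; round steel pan in the middle. Origin: centre of that plane; x from the dark display edge to the back edge, y to its left, z up (vertical when level). Four domed black feet, 22 mm across, at x, y = +-65 mm; one is 8 mm short, so it leans about 0.087 rad down on that corner.
- scale_foot (a point): lowest point of the short foot, in the scale's frame at x -65, y +65 mm (display edge, left corner). The shim goes under it from the scale's left side, moving along the scale's -y. When the scale is level on all its feet this point is 8 mm above the table.
- scale_pad (a point): middle of the top of the yellow disc (26 mm across, 3 mm proud of the housing) at the corner diagonally opposite the short foot, straight above a long foot; 43 mm above the table when level. The pan, 108 mm across, rises to 47 mm.
- shim: orange wedge, loose, 0.1 kg, 50 mm wide, 100 mm long, lying at the scale's left. Origin: on the table under the middle of its thin edge; x points from heel to thin edge (the way it is pushed), z up. The smooth ramp rises from 1 mm at the thin edge to 13.8 mm at 80 mm; behind it an upright heel block, 20 mm long, 26 mm high. Level when the foot stands about 44 mm behind the thin edge.
- shim_heel (a point): middle of the heel's flat rear face (50 mm wide, 26 mm high), 100 mm behind the thin edge, 13 mm above the table; push here, about 2 to 10 N. The shim stays where it is left. When the scale is level, this face is about 36 mm outside the housing's left side and the heel's front face about 16 mm.
- wax_block: dark red carved wax block, 36 x 50 x 22 mm, loose bystander; origin at the centre of its underside.
- ear_cast: skin-coloured cast ear lying flat, 69 x 35 x 17 mm, loose bystander; origin at the centre of its underside.
- eraser: worn eraser in a blue and white sleeve, 19 x 42 x 12 mm, loose bystander; origin at the centre of its underside.
- roller_pen: white roller pen lying down, 22 x 107 x 22 mm, loose bystander; origin at the centre of its underside.
- tape_roll: roll of beige tape lying flat, 89 mm wide, 19 mm high, loose bystander; origin at the centre of its underside.
- clay_lump: lump of yellow clay, 45 x 74 x 27 mm, loose bystander; origin at the centre of its underside.
There are look-alikes about, which are no part of the job. Leave any blue, green or pink look-alike of the shim alone.

How it is judged:
By the outcome, as a careful person would: the job done as asked, in the order asked, and still so for the second after the job is handed in, with the robot touching nothing.
It also fails if it takes over 54 s, if anything falls off the work surface, if the arm or the gripper's body presses on something with over 40 N, if the wrist force passes 120 N, or if a joint passes its speed limit or range.

## Working session

There is one attempt and no reset: what is moved stays moved. The work goes in short steps, Python scripts to look and compute and a tool call to move; the robot and the scene stay as the last step left them, time stands still between calls to the robot, and variables do not carry over. Pictures are saved under pics/ and viewed, at most 10 in all, crops included, and the job is handed in when it is done.

Besides the shell and the picture viewer there is one more tool, called after "Request:" by a JSON object that holds its "name" and its "arguments", one argument or row to a line. arm_command: Moves the arm, as the interface text tells. Its arguments: {"type":"object","properties":{"plan":{"type":"array"},"newtons":{"type":"number"}},"required":["plan"]}

```bash
mkdir -p pics
cat > h.py <<'E'
import numpy as np, cv2
from cell import manip, eyes, ticket
from scipy.spatial.transform import Rotation as R
def cam(n):
    c=eyes.camera(n); o=np.array(c["orientation"],float)
    c["R"]=o if o.shape==(3,3) else R.from_euler('xyz',o).as_matrix()
    return c
def pts(c):
    v,u=np.mgrid[:400,:640]; z=c["z_map"]
    p=np.stack([(u-c["cx"])/c["fx"]*z,(v-c["cy"])/c["fy"]*z,z],-1)
    return p@c["R"].T+np.array(c["eye"])
def ray(c,u,v,h):
    d=c["R"]@np.array([(u-c["cx"])/c["fx"],(v-c["cy"])/c["fy"],1]); e=np.array(c["eye"])
    return e+d*(h-e[2])/d[2]
E
python3 - <<'E'
from h import *
for n in("scene","top"):
    c=cam(n); cv2.imwrite(f"pics/{n}0.png",c["img"]); print(n,c["eye"],c["orientation"],c["fx"],c["cx"])
    P=pts(c); print(P[200,320],P[300,320])
print(manip.read_state())
E
```

```text
scene [ 146.41710677 -860.84163412  723.42333679] [-2.18731978  0.01033735 -0.42675765] 431.2598714618498 319.02650718409114
[529.6731439   -7.2376356   40.82162287] [ 396.80568372 -297.37517681   11.03621901]
top [ 318.52011584   25.47202691 1162.39572153] [-2.9367977   0.00455362 -1.53304059] 362.69063031539827 316.3058145398325
[558.40263931  27.96407389  42.61632395] [250.84959312  16.76338595   1.82569536]
{'clock': 0.1, 'joints': array([ 1.09239441e+00,  3.00406596e-01,  1.52149043e+00,  6.10770869e-06,
        1.32068642e+00, -6.65884145e-02]), 'qd': array([ 0.00038254,  0.00102657, -0.00398129, -0.00034266, -0.00109041,
       -0.00205463]), 'effort': array([ 6.65249881e-04, -5.32644331e+01, -3.53281903e+01,  7.09518045e-02,
        2.34580290e-02, -9.16259683e-05]), 'eef_pos': array([220.0259033 , 503.79106319, 167.26007463]), 'eef_rot': array([-3.14060445e+00, -7.18297383e-05,  2.72977760e+00]), 'wrist_force': array([ 0.23426816, -0.27877171, -0.61909386]), 'moment': array([ 9.41066144e-03, -2.05115688e-02, -4.29424630e-05]), 'finger_force': 0.0, 'finger_gap': 94.064007769433}
```

View pics/scene0.png

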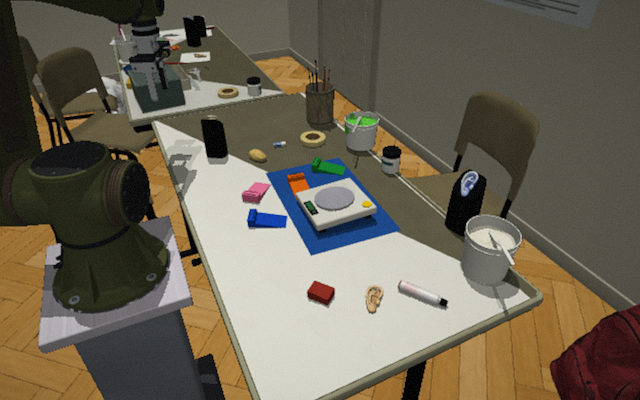

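View pics/top0.png

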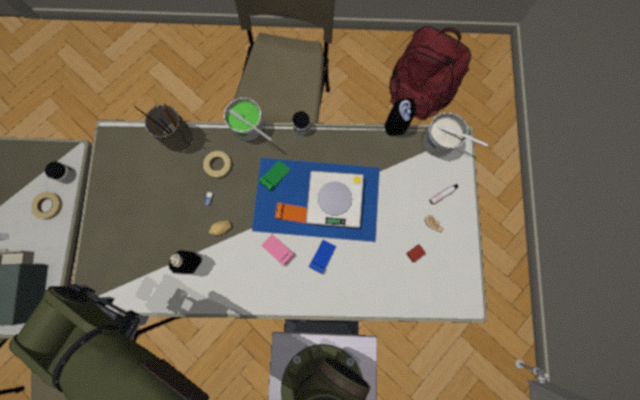

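The top view shows the orange shim at (291,213), its heel on the left, and the scale at (335,200). The yellow disc is at (357,181) and the display at (336,221). Shim candidates are orange (291,213), green (274,176), pink (278,250) and blue (322,257). I choose the orange one.

Run:
```python
from h import *
ims=[]
for n in("top","scene"):
    c=cam(n); P=pts(c); hsv=cv2.cvtColor(c["img"],cv2.COLOR_BGR2HSV)
    roi=np.zeros((400,640),np.uint8)
    if n=="top": roi[160:245,250:385]=1
    else: roi[160:240,270:400]=1
    def rep(name,lo,hi,h):
        m=cv2.inRange(hsv,lo,hi)*roi
        k,lab,st,ce=cv2.connectedComponentsWithStats(m); i=1+np.argmax(st[1:,4]); m=(lab==i)
        q=P[m]; print(n,name,st[i],ce[i],"ray",ray(c,*ce[i],h).round(1),"depthmed",np.median(q,0).round(1))
        r=cv2.minAreaRect(np.argwhere(m)[:,::-1].astype(np.float32)); b=cv2.boxPoints(r)
        print("  box",[ (p.round(1).tolist(),ray(c,*p,h)[:2].round(1).tolist()) for p in b])
        return m
    m=rep("orange",(4,150,80),(17,255,255),13)
    q=P[m]; hi=q[q[:,2]>20]; print("  heel top",len(hi),hi.mean(0).round(1) if len(hi) else'', np.percentile(q[:,2],[5,50,95]).round(1))
    rep("yellow",(22,120,100),(34,255,255),43)
    rep("white",(0,0,130),(180,60,255),40)
    x0,y0=(250,155) if n=="top" else (275,150)
    ims.append(cv2.resize(c["img"][y0:y0+90,x0:x0+135],None,fx=4,fy=4,interpolation=cv2.INTER_CUBIC)[:300])
cv2.imwrite("pics/crop.png",np.vstack(ims))
```

```text
top orange [276 203  31  19 419] [290.81384248 212.62291169] ray [519.8 120.4  13. ] depthmed [519.8 120.7   9. ]
  box [([275.1000061035156, 217.10000610351562], [503.3, 170.2]), ([277.79998779296875, 202.8000030517578], [550.6, 164.2]), ([307.20001220703125, 208.39999389648438], [535.6, 68.3]), ([304.5, 222.6999969482422], [488.7, 75.0])]
  heel top 79 [520.3 155.1  40.4] [ 1.8  9.  27.5]
top yellow [354 177   6   6  32] [356.5 179.5] ray [629.5 -86.1  43. ] depthmed [627.4 -85.3  50.1]
  box [([354.0, 177.0], [637.5, -78.0]), ([359.0, 177.0], [638.0, -93.9]), ([359.0, 182.0], [621.5, -94.2]), ([354.0, 182.0], [620.9, -78.2])]
top white [ 306  171   58   56 2637] [334.0322336  197.49639742] ray [568.7 -16.2  40. ] depthmed [567.6 -14.7  42. ]
  box [([305.3999938964844, 222.60000610351562], [485.0, 70.8]), ([309.6000061035156, 169.6999969482422], [657.4, 64.9]), ([363.20001220703125, 174.0], [649.5, -107.7]), ([359.1000061035156, 226.89999389648438], [477.9, -96.7])]
scene orange [288 173  21  24 301] [297.13621262 182.51162791] ray [520.5 136.5  13. ] depthmed [519.5 137.9  12.1]
  box [([285.8999938964844, 175.8000030517578], [503.3, 185.0]), ([301.3999938964844, 169.8000030517578], [559.0, 196.2]), ([309.29998779296875, 190.5], [536.8, 83.0]), ([293.79998779296875, 196.5], [485.3, 74.7])]
  heel top 76 [518.3 140.6  34.3] [ 5.9 12.1 26.8]
scene yellow [362 201  10   6  46] [366.5        203.60869565] ray [632.8 -77.1  43. ] depthmed [627.6 -84.   50.1]
  box [([362.0, 201.0], [627.8, -61.8]), ([371.0, 201.0], [649.4, -72.0]), ([371.0, 206.0], [638.3, -91.3]), ([362.0, 206.0], [617.0, -81.2])]
scene white [ 296  178   81   48 2018] [334.95490585 200.37809713] ray [565.7 -24.9  40. ] depthmed [563.7 -30.1  42.8]
  box [([295.5, 192.5], [483.6, 54.3]), ([364.6000061035156, 170.8000030517578], [710.5, 70.6]), ([376.1000061035156, 207.39999389648438], [649.4, -99.1]), ([307.0, 229.1999969482422], [450.8, -103.3])]
```

View pics/crop.png

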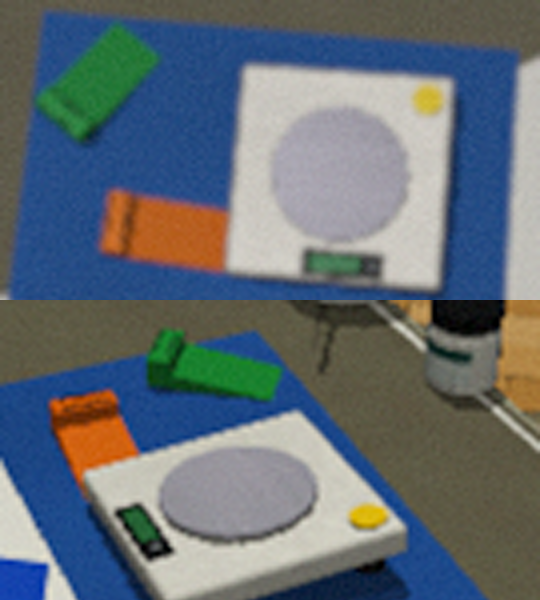

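The orange shim's heel points left and its ramp enters under the scale's left side. The foot should be near (505,48), so the shim needs to move about 62 mm. There are tall things near the route, so I'll check their heights before moving.

Run:
```python
from h import *
c=cam("top");P=pts(c)
for n,(a,b,d,e) in dict(can=(245,280,160,205),cup=(100,155,140,195),green=(90,140,220,290)).items():
    q=P[a:b,d:e].reshape(-1,3); q=q[(q[:,2]>35)&(q[:,2]<400)]
    if len(q): print(n,q.min(0).round(),q.max(0).round(),np.median(q,0).round())
# heel top, shim edges at strict heights
hsv=cv2.cvtColor(c["img"],cv2.COLOR_BGR2HSV); m=cv2.inRange(hsv,(4,150,80),(17,255,255)); m[:160]=0;m[245:]=0;m[:,:250]=0;m[:,320:]=0
# ramp side edges: per column top/bottom rows
for u in range(276,306,3):
    r=np.where(m[:,u])[0]
    if len(r):
        dist=(u-277)*3.2; h=26 if dist<20 else max(1,13.8-(dist-20)*.16)
        print(u,h,ray(c,u,r.min()-.5,h)[:2].round(1),ray(c,u,r.max()+.5,h)[:2].round(1))
```

```text
can [314. 395.  35.] [383. 461. 150.] [347. 413. 114.]
cup [715. 466.  35.] [824. 573. 220.] [765. 509. 101.]
green [731. 186.  35.] [871. 346. 111.] [812. 281.  80.]
276 26 [516.1 166.5] [500.1 165.5]
279 26 [549.  158.9] [500.4 156. ]
282 26 [546.  149.1] [497.6 146.3]
285 12.904 [545.7 140.6] [496.7 137.9]
288 11.368 [546.4 131.1] [497.3 128.4]
291 9.832 [543.8 121.3] [497.9 118.9]
294 8.296 [544.4 111.7] [495.3 109.2]
297 6.760000000000001 [541.8 101.9] [495.9  99.7]
300 5.223999999999998 [542.4  92.3] [493.2  89.9]
303 3.6880000000000006 [539.8  82.4] [493.8  80.4]
```

Request:
{"name": "arm_command", "arguments": {
  "plan": [
    [-0.68, 0, 0, -0.045, 0],
    [-0.68, 0, 0, -0.045, 0],
    [-0.68, 0, 0, 0, 0.18],
    [-0.68, 0, 0, 0, 0.18],
    [-0.68, 0, 0, 0, 0.18],
    [-0.68, 0, 0, 0, 0.18],
    [-0.68, 0, 0, 0, 0.18],
    [-0.68, 0, 0, 0, 0.18],
    [-0.68, 0, 0, 0, 0.18],
    [-0.68, -0.025, 0.0305, 0, 0],
    [-0.68, -0.025, 0.0305, 0, 0],
    [-0.68, -0.025, 0.0305, 0, 0],
    [-0.68, -0.025, 0.0305, 0, 0],
    [-0.68, -0.025, 0.0305, 0, 0],
    [-0.68, -0.025, 0.0305, 0, 0],
    [-0.68, -0.025, 0.0305, 0, 0],
    [-0.68, -0.025, 0.0305, 0, 0],
    [-0.68, -0.025, 0.0305, 0, 0],
    [-0.68, -0.025, 0.0305, 0, 0],
    [-0.68, -0.025, 0.0305, 0, 0]
  ]
}}

```text
clock: 2.75
eef_pos: [527.0, 195.5, 257.7]
eef_rot: [-3.141, 0.0, 1.47]
wrist_force: [0.3, 1.1, 0.2]
finger_gap: 14.9
finger_force: 0.0
```

Request:
{"name": "arm_command", "arguments": {
  "plan": [
    [-0.68, 0, 0, 0.04, 0],
    [-0.68, 0, 0, 0.04, 0],
    [-0.68, 0, 0, 0.04, 0],
    [-0.68, 0, 0, 0.04, 0],
    [-0.68, 0, 0, 0.04, 0],
    [-0.68, 0, 0, 0.03, 0],
    [-0.68, 0, 0, 0.012, 0],
    [-0.68, 0, 0, 0.005, 0],
    [-0.68, -0.006, 0, 0, 0],
    [-0.68, 0, 0, 0, 0]
  ]
}}

```text
clock: 4.0
eef_pos: [526.1, 190.3, 11.7]
eef_rot: [3.14, -0.001, 1.469]
wrist_force: [-0.3, -0.4, -0.8]
finger_gap: 15.2
finger_force: 0.0
```

Run:
```python
from h import *
c=cam("top"); d=cam("scene")
a=cv2.resize(c["img"][155:230,240:375],None,fx=4,fy=4,interpolation=cv2.INTER_CUBIC)
b=cv2.resize(d["img"][150:225,265:400],None,fx=4,fy=4,interpolation=cv2.INTER_CUBIC)
cv2.imwrite("pics/pre.png",np.vstack([a,b])); print(manip.read_state()["wrist_force"])
```

```text
[ 0.08021373 -0.58035233 -0.68141207]
```

View pics/pre.png

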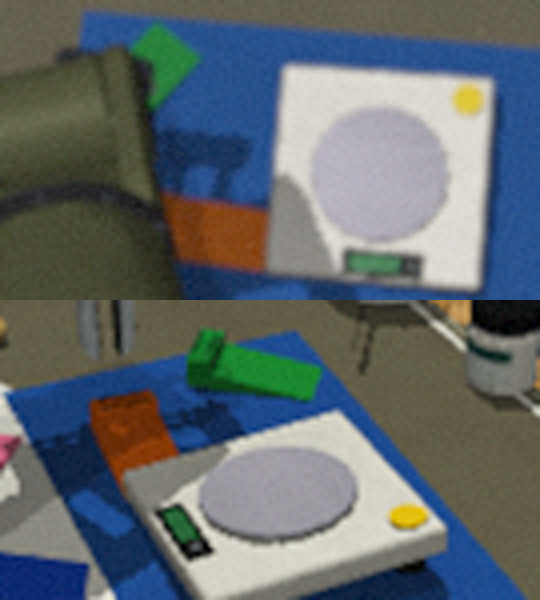

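Run:
```python
from h import *
d=cam("scene");s=manip.read_state();print(s["clock"],s["eef_pos"],s["joints"].round(2))
for p in ([526,190,12],[526,190,110],[524.6,166.5,26]):
    q=d["R"].T@(np.array(p)-d["eye"]);print(p,q[:2]/q[2]*d["fx"]+[d["cx"],d["cy"]],q[2],)
P=pts(d)
for v in range(150,180,4): print(v,[P[v,u].round().tolist() for u in (286,290,294,298)])
cv2.imwrite("pics/pre2.png",cv2.resize(d["img"][60:240,220:420],None,fx=3,fy=3))
```

```text
4.15 [525.90716287 190.63786144  11.34770411] [ 0.28  0.5   1.64 -0.    1.    0.38]
[526, 190, 12] [292.22468599 173.56710403] 1320.5293611227041
[526, 190, 110] [290.67745495 145.36608535] 1263.8685764012446
[524.6, 166.5, 26] [294.45260268 173.55759437] 1294.4577625005327
150 [[508.0, 183.0, 102.0], [580.0, 350.0, -0.0], [533.0, 184.0, 96.0], [544.0, 178.0, 96.0]]
154 [[507.0, 181.0, 90.0], [571.0, 326.0, -1.0], [536.0, 192.0, 77.0], [542.0, 176.0, 84.0]]
158 [[506.0, 182.0, 76.0], [562.0, 302.0, -1.0], [535.0, 191.0, 65.0], [542.0, 176.0, 71.0]]
162 [[507.0, 185.0, 61.0], [550.0, 272.0, 2.0], [535.0, 193.0, 50.0], [575.0, 263.0, 1.0]]
166 [[531.0, 257.0, 0.0], [543.0, 253.0, -0.0], [553.0, 245.0, 1.0], [565.0, 239.0, 1.0]]
170 [[522.0, 236.0, 0.0], [532.0, 226.0, 3.0], [545.0, 224.0, 0.0], [557.0, 220.0, -0.0]]
174 [[515.0, 217.0, -2.0], [526.0, 210.0, -1.0], [522.0, 164.0, 27.0], [533.0, 159.0, 26.0]]
178 [[506.0, 194.0, -1.0], [503.0, 149.0, 27.0], [517.0, 152.0, 20.0], [528.0, 147.0, 21.0]]
```

View pics/pre2.png

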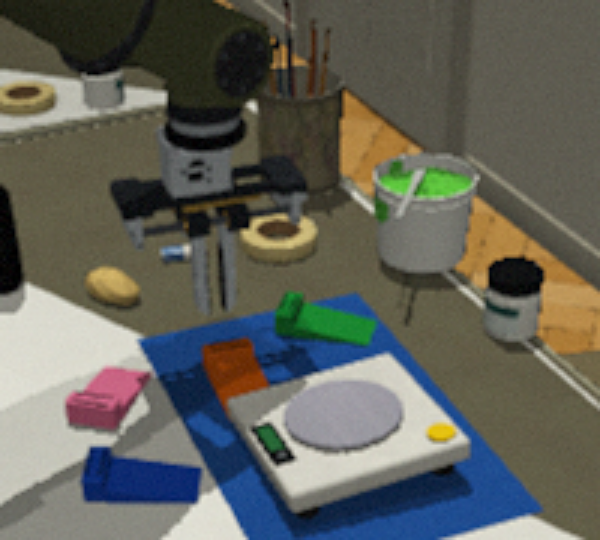

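The fingers look about 40 mm short of the reported TCP: their visible ends project to z≈50. I'll settle it with a gentle touch test against the heel.

Request:
{"name": "arm_command", "arguments": {
  "plan": [
    [-0.68, -0.005, 0, 0, 0],
    [-0.68, -0.005, 0, 0, 0],
    [-0.68, -0.003, 0, 0, 0],
    [-0.68, -0.003, 0, 0, 0],
    [-0.68, -0.002, 0, 0, 0],
    [-0.68, -0.002, 0, 0, 0],
    [-0.68, 0, 0, 0, 0]
  ]
}}

```text
clock: 5.03
eef_pos: [523.6, 170.6, 10.7]
eef_rot: [3.142, 0.0, 1.47]
wrist_force: [-0.1, -0.0, 0.3]
finger_gap: 15.1
finger_force: 0.0
```

```bash
cat > m.py <<'E'
from h import *
def shim():
    d=cam("scene");P=pts(d);hsv=cv2.cvtColor(d["img"],cv2.COLOR_BGR2HSV)
    m=cv2.inRange(hsv,(3,150,60),(17,255,255)); m[:165]=0;m[240:]=0;m[:,:275]=0;m[:,335:]=0
    # heel-top front edge etc.: points at heel height
    q=P[m>0]; hi=q[(q[:,2]>23)&(q[:,2]<32)]
    print("orange n",(m>0).sum(),"heel-top pts",len(hi),hi.mean(0).round(1),hi.min(0).round(1),hi.max(0).round(1))
    y=cv2.inRange(hsv,(22,120,100),(34,255,255)); y[:190]=0;y[215:]=0;y[:,:350]=0;y[:,385:]=0
    print("disc px",np.argwhere(y).mean(0).round(2),np.median(P[y>0],0).round(1))
    s=manip.read_state();print(s["clock"],s["eef_pos"].round(1),s["wrist_force"].round(1))
    return d
def plane(c,P,box):
    a,b,e,f=box; q=P[a:b,e:f].reshape(-1,3); q=q[(q[:,2]>25)&(q[:,2]<60)]
    w=q[:, :2]; A=np.c_[w,np.ones(len(w))]; k=np.linalg.lstsq(A,q[:,2],rcond=None)[0]; return k
E
python3 - <<'E'
from m import *
d=shim();P=pts(d);print("pan slope",plane(d,P,(193,203,325,348)))
c=cam("top");print("top pan slope",plane(c,pts(c),(186,210,325,346)))
E
```

```text
orange n 300 heel-top pts 66 [522.7 154.1  25.8] [499.7 141.7  23.1] [547.1 166.5  28.7]
disc px [203.61 366.5 ] [627.  -84.2  49.4]
5.075 [523.6 170.7  10.7] [ 0.3 -0.7 -0.3]
pan slope [ 0.0484168  -0.07565652 17.41014621]
top pan slope [ 0.0552916  -0.0656226  13.38470708]
```

Request:
{"name": "arm_command", "arguments": {
  "plan": [
    [-0.68, -0.002, 0, 0, 0],
    [-0.68, -0.002, 0, 0, 0],
    [-0.68, -0.002, 0, 0, 0],
    [-0.68, -0.002, 0, 0, 0],
    [-0.68, 0, 0, 0, 0]
  ]
}}

```text
clock: 5.75
eef_pos: [522.8, 162.6, 10.8]
eef_rot: [-3.142, -0.0, 1.47]
wrist_force: [-0.4, -0.4, -0.6]
finger_gap: 15.1
finger_force: 0.0
```

Run:
```python
from m import *
d=shim();P=pts(d)
for v in range(152,182,3): print(v,[P[v,u].round().tolist() for u in (288,290,296,298,300)])
cv2.imwrite("pics/touch.png",cv2.resize(d["img"][130:210,260:360],None,fx=6,fy=6,interpolation=cv2.INTER_CUBIC))
```

```text
orange n 300 heel-top pts 68 [523.2 154.7  25.4] [500.9 144.9  23. ] [547.5 167.8  29.5]
disc px [203.61 366.5 ] [627.7 -84.3  49.4]
5.8 [522.8 162.7  10.7] [-0.8  0.9  0.2]
152 [[504.0, 154.0, 112.0], [511.0, 157.0, 109.0], [531.0, 161.0, 102.0], [532.0, 149.0, 108.0], [539.0, 151.0, 104.0]]
155 [[505.0, 158.0, 100.0], [511.0, 159.0, 98.0], [531.0, 162.0, 91.0], [533.0, 152.0, 95.0], [539.0, 151.0, 94.0]]
158 [[502.0, 151.0, 94.0], [510.0, 156.0, 89.0], [533.0, 168.0, 77.0], [534.0, 154.0, 84.0], [539.0, 152.0, 84.0]]
161 [[504.0, 160.0, 79.0], [509.0, 155.0, 80.0], [531.0, 166.0, 68.0], [533.0, 153.0, 75.0], [538.0, 150.0, 76.0]]
164 [[503.0, 157.0, 70.0], [508.0, 155.0, 70.0], [531.0, 167.0, 58.0], [534.0, 157.0, 62.0], [539.0, 156.0, 62.0]]
167 [[533.0, 245.0, 3.0], [507.0, 154.0, 60.0], [558.0, 239.0, -0.0], [532.0, 154.0, 54.0], [538.0, 154.0, 53.0]]
170 [[527.0, 230.0, 2.0], [532.0, 226.0, 3.0], [551.0, 221.0, 1.0], [557.0, 221.0, -1.0], [564.0, 221.0, -3.0]]
173 [[523.0, 219.0, -2.0], [527.0, 213.0, 0.0], [542.0, 199.0, 5.0], [549.0, 200.0, 2.0], [541.0, 163.0, 25.0]]
176 [[503.0, 164.0, 25.0], [509.0, 163.0, 24.0], [524.0, 151.0, 26.0], [530.0, 151.0, 25.0], [536.0, 150.0, 24.0]]
179 [[500.0, 157.0, 19.0], [503.0, 147.0, 24.0], [522.0, 148.0, 18.0], [528.0, 146.0, 18.0], [534.0, 147.0, 15.0]]
```

View pics/touch.png

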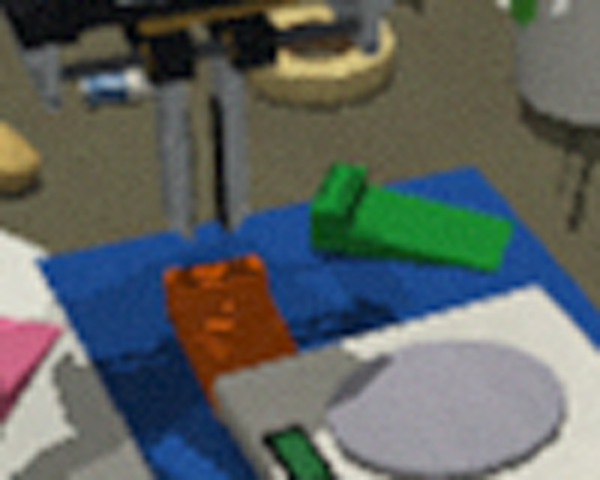

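The close crop shows the finger ends near row 168, about z≈48, hovering above the heel while the reported TCP z is 11. So the real fingertips sit about 38 mm above the reported TCP, though xy agrees. I'll back off behind the heel and lower in small steps, watching the force.

Request:
{"name": "arm_command", "arguments": {
  "plan": [
    [-0.68, 0.015, 0, 0, 0],
    [-0.68, 0.015, 0, 0, 0],
    [-0.68, 0, 0, 0, 0],
    [-0.68, 0, 0, 0.01, 0],
    [-0.68, 0, 0, 0.008, 0],
    [-0.68, 0, 0, 0.006, 0],
    [-0.68, 0, 0, 0.003, 0],
    [-0.68, 0, 0, 0, 0]
  ]
}}

```text
clock: 6.8
eef_pos: [525.8, 192.5, -16.4]
eef_rot: [-3.141, 0.0, 1.47]
wrist_force: [0.3, 0.2, -0.3]
finger_gap: 15.0
finger_force: 0.0
```

Run:
```python
from m import *
d=shim();P=pts(d)
s=P[150:190,280:305].reshape(-1,3); s=s[(s[:,2]>5)&(s[:,1]>172)&(s[:,1]<215)]
print("finger pts",len(s),s.min(0).round(),s.max(0).round(),np.sort(s[:,2])[:10].round(), s[s[:,2]<60].mean(0).round(1))
```

```text
orange n 299 heel-top pts 65 [523.6 154.9  25.6] [500.8 144.9  23. ] [546.6 166.9  27.9]
disc px [203.61 366.5 ] [628.3 -84.6  49.4]
6.85 [525.9 192.6 -16.2] [-0.2  1.5  0.1]
finger pts 227 [506. 175.  21.] [545. 204. 102.] [21. 22. 23. 24. 25. 25. 26. 26. 27. 27.] [524.5 185.2  42.1]
```

Request:
{"name": "arm_command", "arguments": {
  "plan": [
    [-0.68, 0, 0, 0.006, 0],
    [-0.68, 0, 0, 0.004, 0],
    [-0.68, 0, 0, 0, 0],
    [-0.68, -0.005, 0, 0, 0],
    [-0.68, -0.005, 0, 0, 0],
    [-0.68, -0.003, 0, 0, 0],
    [-0.68, -0.003, 0, 0, 0],
    [-0.68, -0.003, 0, 0, 0],
    [-0.68, 0, 0, 0, 0]
  ]
}}

```text
clock: 7.98
eef_pos: [523.9, 173.5, -26.2]
eef_rot: [-3.142, 0.0, 1.47]
wrist_force: [-0.9, -0.9, 0.6]
finger_gap: 14.9
finger_force: 0.0
```

Request:
{"name": "arm_command", "arguments": {
  "plan": [
    [-0.68, -0.003, 0, 0, 0],
    [-0.68, -0.003, 0, 0, 0],
    [-0.68, -0.003, 0, 0, 0],
    [-0.68, -0.003, 0, 0, 0],
    [-0.68, 0, 0, 0, 0]
  ]
}}

```text
clock: 8.6
eef_pos: [522.7, 161.7, -26.2]
eef_rot: [3.141, -0.0, 1.47]
wrist_force: [1.0, 2.9, 0.8]
finger_gap: 15.0
finger_force: 1.0
```

```bash
python3 -c "
from m import *
shim()"
```

```text
orange n 255 heel-top pts 63 [522.3 138.7  25.6] [499.2 128.5  23.2] [546.2 152.3  29.8]
disc px [203.79 366.69] [627.7 -85.7  49.5]
8.65 [522.7 161.7 -26.2] [0.9 2.2 0.4]
```

Request:
{"name": "arm_command", "arguments": {
  "plan": [
    [-0.68, -0.003, 0, 0, 0],
    [-0.68, -0.003, 0, 0, 0],
    [-0.68, -0.003, 0, 0, 0],
    [-0.68, -0.003, 0, 0, 0],
    [-0.68, -0.003, 0, 0, 0],
    [-0.68, -0.003, 0, 0, 0],
    [-0.68, -0.003, 0, 0, 0],
    [-0.68, -0.003, 0, 0, 0],
    [-0.68, 0, 0, 0, 0]
  ]
}}

```text
clock: 9.78
eef_pos: [520.2, 137.8, -26.2]
eef_rot: [-3.142, 0.0, 1.47]
wrist_force: [-0.0, 2.2, 0.8]
finger_gap: 15.2
finger_force: 1.0
```

Run:
```python
from m import *
d=shim();P=pts(d);print("pan slope",plane(d,P,(193,203,325,348)))
c=cam("top");print("top pan slope",plane(c,pts(c),(186,210,325,346)))
```

```text
orange n 177 heel-top pts 69 [519.7 115.2  25.6] [496.4 102.2  23. ] [543.1 129.4  30.2]
disc px [205.14 367.02] [627.9 -87.2  45.9]
9.825 [520.2 137.8 -26.2] [1.3 1.6 1.4]
pan slope [ 2.31279293e-02 -4.47680129e-02  3.22320127e+01]
top pan slope [ 2.56105564e-02 -2.34812562e-02  3.13870540e+01]
```

Request:
{"name": "arm_command", "arguments": {
  "plan": [
    [-0.68, -0.003, 0, 0, 0],
    [-0.68, -0.003, 0, 0, 0],
    [-0.68, -0.003, 0, 0, 0],
    [-0.68, -0.003, 0, 0, 0],
    [-0.68, -0.003, 0, 0, 0],
    [-0.68, -0.003, 0, 0, 0],
    [-0.68, 0, 0, 0, 0]
  ]
}}

```text
clock: 10.75
eef_pos: [518.4, 119.8, -26.3]
eef_rot: [-3.142, 0.0, 1.47]
wrist_force: [0.1, 1.8, 0.9]
finger_gap: 15.1
finger_force: 0.9
```

Run:
```python
from m import *
d=shim();P=pts(d);print("pan slope",plane(d,P,(193,203,325,348)))
c=cam("top");P=pts(c);print("top pan slope",plane(c,P,(186,210,325,346)))
hsv=cv2.cvtColor(c["img"],cv2.COLOR_BGR2HSV)
m=cv2.inRange(hsv,(0,0,70),(180,60,255)); m[:165]=0;m[235:]=0;m[:,:302]=0;m[:,370:]=0
b=cv2.boxPoints(cv2.minAreaRect(np.argwhere(m)[:,::-1].astype(np.float32)));print([ray(c,*p,40)[:2].round(1).tolist() for p in b])
```

```text
orange n 125 heel-top pts 69 [518.3  97.7  25.6] [495.7  86.7  23.1] [541.8 113.   29.2]
disc px [206.09 367.86] [630.1 -88.6  43.4]
10.8 [518.4 119.8 -26.3] [-0.1  1.2  0.7]
pan slope [ 1.66519095e-03 -1.49272051e-02  4.51487757e+01]
top pan slope [ 1.08352823e-02 -9.58045476e-03  3.99420429e+01]
[[672.4, 90.2], [680.2, -125.9], [478.6, -127.6], [470.9, 81.0]]
```

Request:
{"name": "arm_command", "arguments": {
  "plan": [
    [-0.68, -0.002, 0, 0, 0],
    [-0.68, -0.002, 0, 0, 0],
    [-0.68, 0, 0, 0, 0]
  ]
}}

```text
clock: 11.22
eef_pos: [518.0, 116.0, -26.2]
eef_rot: [3.142, -0.0, 1.47]
wrist_force: [0.5, 3.2, 1.1]
finger_gap: 14.8
finger_force: 1.6
```

```bash
cat > lev.py <<'E'
from m import *
def fit(q):
    for _ in range(4):
        A=np.c_[q[:,:2]-q[:,:2].mean(0),np.ones(len(q))];k=np.linalg.lstsq(A,q[:,2],rcond=None)[0];r=q[:,2]-A@k;q=q[abs(r)<2.5*r.std()]
    return k.round(4),len(q)
for n in("scene","top"):
    S=[];T=[];D=[];H=[]
    for i in range(5):
        c=cam(n);P=pts(c).reshape(-1,3);hsv=cv2.cvtColor(c["img"],cv2.COLOR_BGR2HSV).reshape(-1,3)
        r=np.hypot(P[:,0]-568,P[:,1]+20)
        S.append(P[(r<47)&(P[:,2]>35)&(P[:,2]<60)])
        T.append(P[(abs(P[:,0]-565)<260)&(abs(P[:,1]+20)<260)&(abs(P[:,2])<8)&(hsv[:,0]>100)&(hsv[:,0]<125)&(hsv[:,1]>130)])
        D.append(P[(hsv[:,0]>22)&(hsv[:,0]<34)&(hsv[:,1]>120)&(np.hypot(P[:,0]-630,P[:,1]+87)<20)])
    print(n,"pan",fit(np.vstack(S)),"mat",fit(np.vstack(T)),"disc",np.median(np.vstack(D),0).round(1))
shim()
E
python3 lev.py
```

```text
scene pan (array([ 1.6000e-03, -2.3000e-03,  4.6402e+01]), 2755) mat (array([-1.000e-03, -2.000e-04,  4.648e-01]), 18747) disc [630.4 -88.8  42.6]
top pan (array([ 3.00000e-03, -9.00000e-04,  4.61965e+01]), 3350) mat (array([-0.0031,  0.0026,  0.4241]), 13517) disc [630.8 -87.7  42.5]
orange n 110 heel-top pts 59 [516.7  94.8  25.7] [493.6  84.   23.1] [539.3 108.   29.3]
disc px [206.32 367.89] [630.2 -89.4  42.8]
11.775 [518.  116.  -26.2] [0.5 1.5 0.3]
```

Request:
{"name": "arm_command", "arguments": {
  "plan": [
    [-0.68, -0.001, 0, 0, 0],
    [-0.68, -0.001, 0, 0, 0],
    [-0.68, 0, 0, 0, 0]
  ]
}}

```text
clock: 12.15
eef_pos: [517.9, 114.2, -26.3]
eef_rot: [3.141, -0.0, 1.47]
wrist_force: [-0.1, 5.3, 0.4]
finger_gap: 15.0
finger_force: 2.5
```

```bash
python3 lev.py
```

```text
scene pan (array([-1.40000e-03,  1.30000e-03,  4.64662e+01]), 2783) mat (array([-1.100e-03, -2.000e-04,  4.662e-01]), 18805) disc [630.8 -89.   42.6]
top pan (array([ 2.50000e-03, -2.90000e-03,  4.62038e+01]), 3342) mat (array([-0.0029,  0.0024,  0.4387]), 13647) disc [630.7 -87.8  41.7]
orange n 104 heel-top pts 58 [515.2  94.1  25.8] [494.4  84.5  23.3] [541.1 107.9  28.9]
disc px [206.38 367.93] [629.7 -88.7  42.6]
12.7 [517.9 114.2 -26.2] [0.3 6.  0.1]
```

Pan level relative to the mat is within a few mrad, and the push force rose to 6 N. That fits the foot now being loaded and all feet standing. I'll back off, lift, close the fingers and go above the disc.

Request:
{"name": "arm_command", "arguments": {
  "plan": [
    [-0.68, 0.005, 0, 0, 0],
    [-0.68, 0.015, 0, 0, 0],
    [-0.68, 0.01, 0, 0, 0],
    [-0.68, 0, 0, -0.036, 0],
    [-0.68, 0, 0, -0.036, 0],
    [-1, 0, 0, -0.036, 0],
    [-1, -0.0275, 0.0165, 0, 0],
    [-1, -0.0275, 0.0165, 0, 0],
    [-1, -0.0275, 0.0165, 0, 0],
    [-1, -0.0275, 0.0165, 0, 0],
    [-1, -0.0275, 0.0165, 0, 0],
    [-1, -0.0275, 0.0165, 0, 0],
    [-1, -0.0275, 0.0165, 0, 0],
    [-1, -0.0275, 0.0165, 0, 0],
    [-1, 0, 0, 0, 0]
  ]
}}

```text
clock: 14.58
eef_pos: [630.4, -89.4, 81.2]
eef_rot: [-3.141, 0.0, 1.468]
wrist_force: [-0.5, -0.5, 0.1]
finger_gap: 0.2
finger_force: 0.0
```

Run:
```python
from m import *
d=shim();P=pts(d);q=P.reshape(-1,3);q=q[(abs(q[:,0]-630)<40)&(abs(q[:,1]+88)<40)&(q[:,2]>70)&(q[:,2]<160)]
print(len(q),np.sort(q[:,2])[:8].round(),q[q[:,2]<140].mean(0).round(1))
c=cam("top")
img=np.vstack([cv2.resize(d["img"][120:240,270:410],None,fx=4,fy=4)[:,:560],np.zeros((4,560,3),np.uint8)])
cv2.imwrite("pics/press.png",img)
```

```text
orange n 109 heel-top pts 52 [516.7  93.6  26. ] [494.5  85.3  23.1] [540.  103.   28.6]
disc px [206.38 367.93] [630.7 -88.3  42.7]
14.625 [630.  -88.2  81.2] [0.2 0.4 0.7]
151 [120. 120. 121. 122. 123. 123. 123. 124.] [628.2 -96.2 131.3]
```

View pics/press.png

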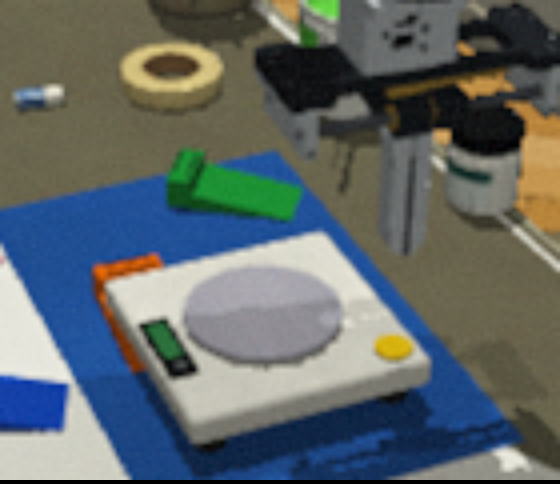

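The scale looks level with the shim under its left corner, heel at crop (128,270). The closed fingers hang above the disc at crop (393,347). Lowering to just above it.

Request:
{"name": "arm_command", "arguments": {
  "plan": [
    [-1, 0, 0, 0.03, 0],
    [-1, 0, 0, 0.025, 0],
    [-1, 0, 0, 0.012, 0],
    [-1, 0, 0, 0.003, 0],
    [-1, 0, 0, 0.002, 0],
    [-1, 0, 0, 0.002, 0],
    [-1, 0, 0, 0, 0]
  ]
}}

```text
clock: 15.55
eef_pos: [630.1, -88.4, 8.1]
eef_rot: [3.141, 0.0, 1.47]
wrist_force: [-0.6, 0.3, 0.3]
finger_gap: 1.0
finger_force: 0.0
```

Request:
{"name": "arm_command", "arguments": {
  "plan": [
    [-1, 0, 0, 0.001, 0],
    [-1, 0, 0, 0.001, 0],
    [-1, 0, 0, 0.001, 0],
    [-1, 0, 0, 0, 0]
  ]
}}

```text
clock: 16.05
eef_pos: [630.1, -88.4, 5.2]
eef_rot: [3.141, 0.0, 1.47]
wrist_force: [-1.9, 0.5, 3.9]
finger_gap: 0.3
finger_force: 2.1
```

Contact. I'll press a little more and hold.

Request:
{"name": "arm_command", "arguments": {
  "plan": [
    [-1, 0, 0, 0.0005, 0],
    [-1, 0, 0, 0.0005, 0],
    [-1, 0, 0, 0, 0]
  ]
}}

```text
clock: 16.42
eef_pos: [630.2, -88.5, 4.9]
eef_rot: [3.141, 0.0, 1.47]
wrist_force: [-5.6, 1.4, 11.6]
finger_gap: 0.0
finger_force: 5.9
```

```bash
python3 lev.py
```

```text
scene pan (array([6.00000e-04, 1.00000e-03, 4.63606e+01]), 2744) mat (array([-1.400e-03, -1.000e-04,  4.805e-01]), 18780) disc [625.4 -95.4  42.1]
top pan (array([-3.0000e-04, -7.4000e-03,  4.6172e+01]), 972) mat (array([-5.000e-04,  1.800e-03,  5.106e-01]), 16324) disc [nan nan nan]
orange n 111 heel-top pts 52 [516.5  93.6  26.1] [494.8  84.7  23.1] [539.8 104.5  29.2]
disc px [207.87 367.57] [624.7 -96.2  42.2]
16.975 [630.2 -88.4   4.9] [-5.6  1.1 12.7]
  return _methods._mean(a, axis=axis, dtype=dtype,
  ret = um.true_divide(
```

It is firm: 12.7 N and only about 0.3 mm of give, with no rocking. Lifting straight up and moving the hand clear.

Request:
{"name": "arm_command", "arguments": {
  "plan": [
    [-1, 0, 0, -0.001, 0],
    [-1, 0, 0, -0.004, 0],
    [-1, 0, 0, -0.02, 0],
    [-1, 0, 0, -0.05, 0],
    [-1, 0, 0, -0.05, 0],
    [-1, 0, 0, -0.05, 0],
    [-1, 0, 0, -0.05, 0],
    [-1, 0, -0.03, 0, 0],
    [-1, 0, -0.03, 0, 0],
    [-1, 0, -0.03, 0, 0],
    [-1, 0, -0.03, 0, 0],
    [-1, 0, -0.03, 0, 0],
    [-1, 0, -0.03, 0, 0],
    [-1, -0.03, -0.01, 0, 0],
    [-1, -0.03, 0, 0, 0],
    [-1, -0.03, 0, 0, 0],
    [-1, -0.03, 0, 0, 0],
    [-1, 0, 0, 0, 0]
  ]
}}

```text
clock: 19.23
eef_pos: [428.6, -189.8, 229.7]
eef_rot: [3.141, 0.0, 1.468]
wrist_force: [0.4, 1.0, 0.2]
finger_gap: 0.2
finger_force: 0.0
```

```bash
python3 lev.py
python3 - <<'E'
from h import *
cv2.imwrite("pics/end.png",np.vstack([cv2.resize(cam("scene")["img"][100:330,200:480],None,fx=1.6,fy=1.6),cv2.resize(cam("top")["img"][140:280,190:470],None,fx=1.6,fy=1.6)]))
E
```

```text
scene pan (array([ 2.10000e-03, -1.00000e-03,  4.64317e+01]), 2745) mat (array([-1.100e-03, -2.000e-04,  4.756e-01]), 19632) disc [630.3 -89.2  42.4]
top pan (array([1.00000e-04, 2.50000e-03, 4.62341e+01]), 3325) mat (array([-0.0017,  0.0015,  0.4195]), 24984) disc [631.3 -87.8  42.3]
orange n 111 heel-top pts 52 [516.8  93.7  26.1] [495.7  82.7  23.5] [539.1 102.7  29. ]
disc px [206.38 367.93] [629.6 -88.3  42.2]
19.775 [ 428.9 -188.3  228.8] [ 0.8 -0.4  0.1]
```

View pics/end.png

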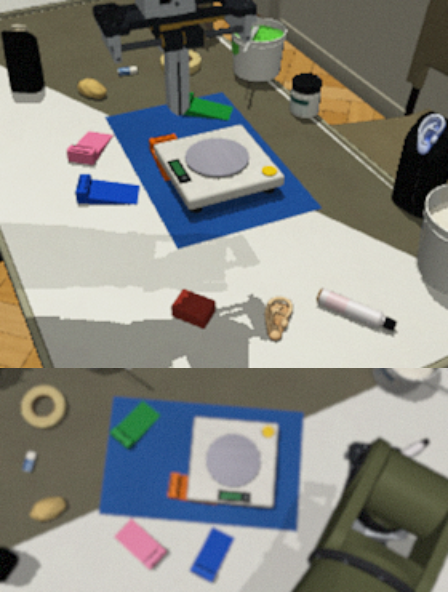

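The scale is level (about 2 mrad, within measurement noise), the shim is in place, the other objects haven't moved, and the hand is clear. Handing in.

```bash
python3 -c "
from cell import ticket
print(ticket.sign_off())"
```

```text
the job is handed in; nothing more can be done
None
```

I pushed the orange shim under the short foot until the scale read level (within about 3 mrad), pressed the yellow disc at about 12 N with no rocking, moved the hand clear, and handed the job in at about 20 s.

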